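Load a slide block under the sprung arm of a holding fixture

TASK

Draw the fixture's sprung curved arm back until it stays back by itself. Take the steel slide block off its pin stand and set it flat on the fixture's bed, base down, one long side flush against the fixed edge and neither end past the ends of that edge, and let go of it while the arm is still back. Then release the arm so that it springs forward and its nose clamps the slide against the edge; leave the other tools where they lie.

Things in the scene. Friction and masses are not known exactly. Their poses are not given: they have to be found in the camera images.
- fixture: Fixed holding fixture: grey bed plate 170 (x) x 250 (y) x 20 mm, origin at the centre of its underside, bed top at z = 20. On it a steel fixed edge (fence), 160 mm along y, centred at y = 0, 45 mm high above the bed, working face at x = +45 facing -x. The slide goes on that -x side; seated, its origin is at x = +20, z = +20 mm.
- edge_mid (a point): Foot of the fixed edge's working face at the middle of its length (fixture frame 45, 0, 20 mm); fixture axes.
- clip_pivot (a point): Vertical pivot of the curved arm, on the bed top (fixture frame -35, -100, 20 mm); fixture axes. Round boss of 13 mm radius, 33 mm high; beside it, towards +x, a spring strut on a post (to fixture x = +41 mm, y -83 to -117, 36 mm high above the bed).
- clip_arm (a joint): Angle (rad) of the dark curved arm about clip_pivot, counter-clockwise from above = back, away from the fixed edge. 0 forward on nothing, 1.4 fully back, 0.09 clamping a seated slide. Over-centre spring: below 0.7 it springs forward, above 0.7 it springs back to 1.4 and stays. About 7 N at the knob at either end, none at 0.7; damped, it needs about a second to swing.
- clip_knob (a point): Point on the black upright round knob of the arm: 14 mm diameter, its top 58 and this point 46 mm above the bed top. The arm, a 10 mm round bar, passes below (top 15 mm above the bed). In the arm's frame (pivot; fixture axes at arm 0) the knob is at x -4, y +85 mm and the nose, a 12 mm round pin with top 17 mm above the bed, at x +33, y +100 mm; they swing with the arm.
- slide: Loose steel slide block, 0.5-0.8 kg: base 50 (x) x 130 (y) x 10 mm, each end cut by an open slot 14 mm wide, in to 31 mm from the middle; on it a raised block 38 (x) x 54 (y), top 34 mm above the underside. Origin: centre of underside, z up; same either way round. At the fixed edge no finger fits beside the 6 mm ledge: hold it there across the 54 mm length.
- stand: Fixed wooden block 85 (x) x 165 (y) x 18 mm, origin at the centre of its underside. The slide starts on it. Two 9 mm steel pins at y = +-37.5 mm rise 34 mm above its top through the slide's end slots, 6 mm off the ends of its raised block: here fingers fit only across the 38 mm width, and the slide must be lifted straight up 40 mm to come free.
- tape_measure: Bystander: yellow tape measure, 36x77x65 mm; leave it.
- spanner: Bystander: open-ended spanner lying flat, 30x178x6 mm; leave it.
- screwdriver: Bystander: orange-handled screwdriver lying, 26x208x27 mm; leave it.

How it is judged:
By the outcome, as a careful person would: the job done as asked, in the order asked, and still so for the second after the job is handed in, with the robot touching nothing.
It also fails if it takes over 72 s, if anything falls off the work surface, if the arm or the gripper's body presses on something with over 40 N, if the wrist force passes 120 N, or if a joint passes its speed limit or range.

ROBOT

A 6-joint arm with a two-finger parallel gripper is mounted at the origin on a cart in front of the work surface, level with it; the furniture and walls round the work are solid. World frame = base frame: x ahead of the robot, y to its left, z up, the work surface at z = 0. Lengths are in mm, angles in rad, forces in N, time in s.
With the tool pointing down it reaches from about 350 to 925 mm from the base axis. Payload 6.4 kg.
Tool frame: the origin (TCP) lies midway between the tips of the shut fingers; the grasp point (between the pads) lies r.pinch_z behind it (r.pinch_z is the distance from the TCP to the grasp point, in mm); z points along the fingers, y is the line along which they close (so a half turn about z gives the same grasp; the last joint's range is limited). The gripper opens to 94 mm and grips with 3 to 60 N. Pads are 16 mm wide; open, the fingers measure 119 mm over their backs; the gripper's body (75 mm by 177 mm) begins 78 mm behind the grasp point.
Start: joints at [0.997, 0.245, 1.558, -0, 1.339, -0.174], TCP at [253, 598.753, 205.455] pointing down, gripper open.
Joint ranges: [-3.13, 3.13], [-1.02, 2.26], [0.13, 2.54], [-0.95, 4.09], [0.21, 2.88], [-2.74, 2.74]. Speed limits (rad/s): [2.57, 2.57, 3.14, 3.14, 3.14, 3.14].

INTERFACE

Orientations are given as [roll, pitch, yaw] about the fixed x, y, z axes, in that order (R = Rz(yaw) Ry(pitch) Rx(roll)).
In Python, from workcell import monitor, cams, job, r gives the robot as it stands.
- The arm moves only by the tool apply_moves, never from a script. Its argument "deltas" is a list of rows, each an object with "travel": the shift along the tool's x, y, z in mm, a list of three; "angular": the turn, a rotation vector about the tool's x, y, z in rad, a list of three; "grip": the finger opening in mm, from 0 to 94. In form: [{"travel": [x, y, z], "angular": [ax, ay, az], "grip": grip}, ...]. A call has exactly 10 rows; each row is the pose to reach, as a shift and turn from the pose commanded when the call began, along the tool's axes at that moment; what a row does not reach only later rows make up. A row lasts 1/12 s, in which the tool goes at most 41.7 mm and 7.16 degrees, less where a joint would pass 70% of its speed; a pose out of reach is approached as far as the arm can. A call with a gripper value outside its range is refused whole. The fingers move at their own pace and stop on an object; the grip force is fixed at half the most. Time passes only in rows, so rows that repeat a pose let the fingers close, or fill a call up. It gives the time, the measured TCP pose, the force, the opening and the grip force at its end, in the units of the state.
- monitor.read_state(): the state, without advancing time (a new reading comes with each control period).
- cams.get_image(name): name is "scene" or "top"; returns a dict with "frame" (420x560x3 uint8, red, green, blue), "depth" (420x560 float32, mm along the optical axis (not along the pixel's ray), 0 where there is no reading), "fov_y" (degrees; the focal length in pixels is half the picture's height over the tangent of half this angle, whatever the lens; pixels are square), "cx", "cy" (the principal point, pixels), "k1" (the pictures are not rectified: a ray, as slopes to the right and down, at radius r is drawn at 1 + k1 r^2 times it, then the intrinsics apply), "view" (4x4, takes a point from world to camera coordinates). Camera axes: x right, y down, z forward; pixel columns grow to the right and rows downward; lengths in mm; the calibration is good to about 2 mm. A picture is of the moment at which its call begins.
- job.close_job(): hands the job in; it is judged then, once.
The state is a dict: "clock": time; "joints": joint angles; "joint_vel": joint speeds; "joint_torque": joint torques, N m; "position": TCP position; "eef_rot": TCP orientation; "ft_force": force on the tool from outside, world axes, zero at the start; "torque": the same for the moment, N m; "opening": finger opening in mm; "grasp_force": force on a finger pad.
Only numpy, scipy, OpenCV 4.12 (cv2) and the standard library are available. Lean on these libraries where they do the work, as an engineer would, in place of code of your own. Each camera call takes 0.05 s, during which the arm holds its last target. There are 200 camera calls.

## Working session

There is one attempt and no reset: what is moved stays moved. The work goes in short steps, Python scripts to look and compute and a tool call to move; the robot and the scene stay as the last step left them, time stands still between calls to the robot, and variables do not carry over. Pictures are saved under pics/ and viewed, at most 10 in all, crops included, and the job is handed in when it is done.

Besides the shell and the picture viewer there is one more tool, called after ">>>" by a JSON object that holds its "fn" and its "kwargs". apply_moves: Moves the arm, as the interface text tells. Its arguments: {"type":"object","properties":{"deltas":{"type":"array"}},"required":["deltas"]}

```bash
mkdir -p pics; cat > h.py <<'E'
import numpy as np, cv2
from workcell import monitor,cams,job,r
def points(d):
    h,w=d['depth'].shape; f=h/2/np.tan(np.radians(d['fov_y'])/2)
    v,u=np.mgrid[0:h,0:w].astype(float); x=(u-d['cx'])/f; y=(v-d['cy'])/f
    K=np.eye(3); q=np.stack([x,y],-1).reshape(-1,1,2)
    q=cv2.undistortPoints(q,K,np.array([d['k1'],0,0,0,0.])).reshape(h,w,2)
    z=d['depth'].astype(float); P=np.stack([q[...,0]*z,q[...,1]*z,z],-1)
    V=np.linalg.inv(d['view']); return P@V[:3,:3].T+V[:3,3]
E
python3 - <<'E'
from h import *
print(r.pinch_z, monitor.read_state())
for n in('top','scene'):
    d=cams.get_image(n); np.savez('%s.npz'%n,**d)
    cv2.imwrite('pics/%s0.png'%n,cv2.resize(d['frame'][...,::-1],(800,600)))
    print(n,d['fov_y'],d['cx'],d['cy'],d['k1'],np.linalg.inv(d['view'])[:3].round(2).tolist())
E
```

```text
18.8 {'clock': 0.0, 'joints': array([ 9.96902708e-01,  2.45786541e-01,  1.55898620e+00, -1.38393615e-05,
        1.33871852e+00, -1.74120115e-01]), 'joint_vel': array([-3.16074814e-04,  6.75160336e-04, -1.70475145e-03, -6.11545061e-04,
        5.60542244e-05, -1.22714481e-03]), 'joint_torque': array([ 4.31535000e-05, -4.15840709e+01, -3.14597905e+01,  6.85246987e-02,
        3.32770776e-02, -1.72616769e-04]), 'position': array([252.66712521, 598.23328015, 204.37793799]), 'eef_rot': array([-3.13972043e+00, -3.15657875e-04,  2.74182205e+00]), 'ft_force': array([ 0.2204625 ,  0.97456496, -0.83423921]), 'torque': array([ 0.01287701, -0.03841718, -0.00951038]), 'grasp_force': 0.0, 'opening': 93.87758509995129}
top 44.57411719951106 276.0514235878673 207.93511657048194 0.0464781405579293 [[0.4, -0.8, 0.45, -272.67], [-0.92, -0.34, 0.2, -418.48], [-0.01, -0.49, -0.87, 1767.34]]
scene 45.061464428133085 283.9619394846936 211.314245728282 -0.04239555673795145 [[0.52, -0.66, 0.55, -167.67], [-0.86, -0.41, 0.32, -451.15], [0.01, -0.63, -0.77, 1170.37]]
```

View pics/top0.png

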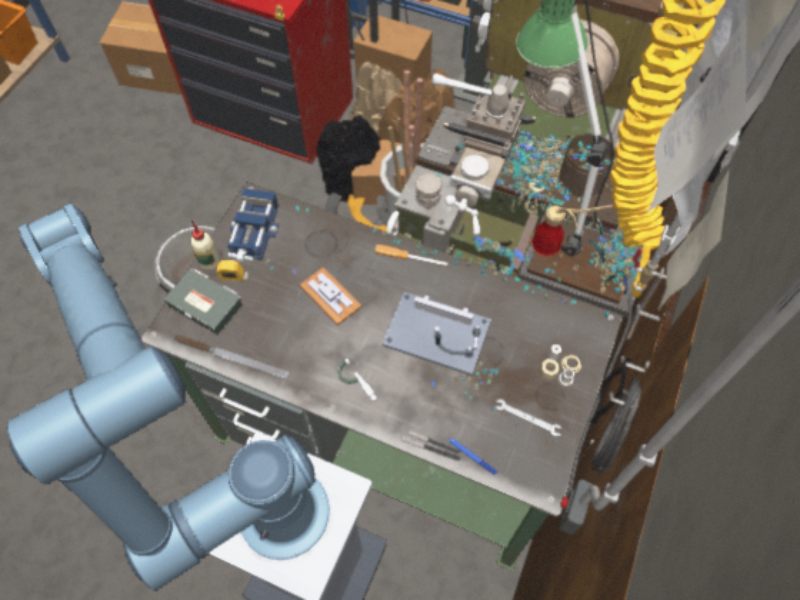

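View pics/scene0.png

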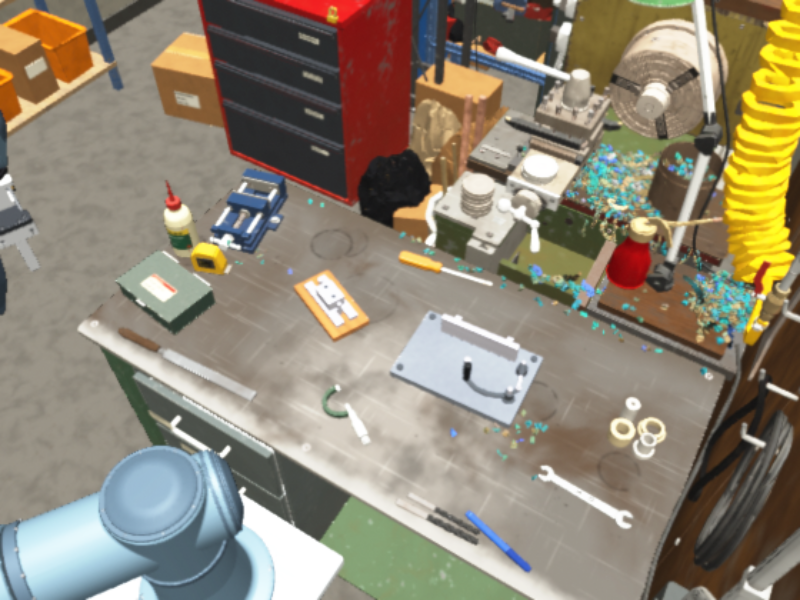

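The top view shows the stand with the slide at about (330,295), and the fixture at about (438,332) with its fence on the far side, the knob at (438,335) and the pivot at (475,340). The scene view has the same parts at (332,303) and (467,365), with the knob at (467,368).

```bash
cat > m.py <<'E'
from h import *
def load(n):
    d=dict(np.load(n+'.npz')); return d,points(d)
def rect(p,lo=0.5):
    c,s,a=cv2.minAreaRect(p[:,:2].astype(np.float32)); 
    if s[0]>s[1]: s=(s[1],s[0]); a+=90
    return np.round(c,1),np.round(s,1),round((a+90)%180-90,2)  # short side dir a
def near(P,uv,rad,d):
    h,w=P.shape[:2]; v,u=np.mgrid[0:h,0:w]; return np.hypot(u-uv[0],v-uv[1])<rad
def big(m):
    m=cv2.morphologyEx(m.astype(np.uint8),cv2.MORPH_OPEN,np.ones((2,2),np.uint8))
    n,l,s,_=cv2.connectedComponentsWithStats(m); return l==1+np.argmax(s[1:,4])
E
python3 - <<'E'
from m import *
for n,fx,st in(('top',(307,232),(231,207)),('scene',(327,255),(232,212))):
    d,P=load(n); Z=P[...,2]; hsv=cv2.cvtColor(d['frame'],cv2.COLOR_RGB2HSV)
    R=near(P,fx,75,d); S=near(P,st,42,d)
    print(n,'table z',np.median(Z[R&(Z<10)]))
    m=big(R&(abs(Z-20)<7)); print('bed',rect(P[m]),np.median(Z[m]))
    for lo,hi in((55,70),(72,90)):
        m=R&(Z>lo)&(Z<hi); print(lo,hi,m.sum(),rect(P[m]) if m.sum()>2 else 0,np.median(P[m],0).round(1))
    m=S&(abs(Z-18)<6)&(hsv[...,1]>90)
    m=big(m); print('stand',rect(P[m]),np.median(Z[m]))
    for lo,hi in((23,33),(46,58)):
        m=S&(Z>lo)&(Z<hi); m=m if lo>40 else m; print('slide',lo,hi,m.sum(),rect(P[m]),np.median(P[m],0).round(1))
E
```

```text
top table z -1.5026011760355686
bed (array([ 186., -220.]), array([253.3, 966.9]), -81.28) 19.741264780930806
55 70 160 (array([578.4, -73.5]), array([114.1, 386.3]), 6.58) [ 627.  -158.8   62.3]
72 90 15 (array([ 595.6, -176.1]), array([ 68.9, 110.4]), -57.91) [ 544.1 -177.2   74.8]
stand (array([537.5,  89.1]), array([26.9, 77.4]), 61.78) 16.446933828493684
slide 23 33 177 (array([561.4, 147.9]), array([ 80.7, 157.1]), -22.13) [555.5 133.1  27.3]
slide 46 58 103 (array([566.9, 154.5]), array([37.4, 78.6]), -24.87) [566.3 152.3  50.2]
scene table z -0.8083517906484303
bed (array([ 240.5, -229.5]), array([269.6, 889. ]), -78.36) 19.152200226969626
55 70 317 (array([ 616.8, -168. ]), array([119.1, 157.7]), -42.67) [ 627.2 -160.9   62.8]
72 90 21 (array([ 541.5, -172.6]), array([10.6, 15.3]), 88.28) [ 540.  -173.    76.5]
stand (array([ 246.8, -152.4]), array([ 136.1, 1012.7]), -46.57) 16.71151981852654
slide 23 33 282 (array([562.2, 152.6]), array([ 74.7, 142.7]), -27.49) [556.  130.9  27.2]
slide 46 58 207 (array([565.9, 153.1]), array([38.8, 86.7]), -24.8) [565.6 153.5  51.3]
```

```bash
cat >> m.py <<'E'
def cast(d,z):
    e=dict(d); e['depth']=np.ones_like(d['depth']); Q=points(e); o=np.linalg.inv(d['view'])[:3,3]
    D=Q-o; return o+D*((z-o[2])/D[...,2])[...,None]
def box(P,c,rad): return np.hypot(P[...,0]-c[0],P[...,1]-c[1])<rad
E
python3 - <<'E'
from m import *
for n in('top','scene'):
    d,P=load(n); Z=P[...,2]; hsv=cv2.cvtColor(d['frame'],cv2.COLOR_RGB2HSV)
    R=box(P,(585,-180),190)
    m=R&(Z>8)&(Z<28); m=big(m); 
    print(n,'bed',rect(cast(d,20)[m]),np.median(Z[m]))
    m=big(R&(Z>58)&(Z<70)); print('fence',m.sum(),rect(cast(d,65)[m]),rect(P[m]))
    m=big(R&(Z>70)&(Z<90)); print('knob',m.sum(),rect(cast(d,78)[m]))
    S=box(P,(563,150),130)
    m=S&(Z>9)&(Z<70); m2=big(S&(hsv[...,1]>110)&(Z>9)&(hsv[...,0]<25)); m2=m2
    print('stand',m2.sum(),rect(cast(d,18)[m2]))
    m=S&(Z>48)&(Z<60); print('raised+pins',m.sum(),rect(cast(d,52)[m]),rect(P[m]))
    im=cv2.resize(d['frame'][st] if 0 else d['frame'][140:330,180:400],(800,691))[:600]
    cv2.imwrite('pics/%s1.png'%n,im[...,::-1])
E
```

```text
top bed (array([ 573.1, -162.9]), array([174.2, 250.8]), 3.06) 19.687406194090272
fence 28 (array([ 629.4, -221.1]), array([13.5, 34.2]), 5.09) (array([ 189.2, -309.3]), array([ 32.7, 948.7]), -78.68)
knob 11 (array([ 536.6, -180.7]), array([ 7.3, 12.4]), -68.23)
stand 98 (array([533.2,  83.4]), array([27.8, 77.8]), 67.74)
raised+pins 92 (array([565.8, 153.8]), array([37.2, 78.9]), -24.56) (array([566.9, 154.6]), array([37.7, 78.4]), -24.87)
scene bed (array([ 572.7, -160.8]), array([175.8, 250. ]), 3.34) 19.07682663430319
fence 252 (array([ 625.1, -157.2]), array([ 16.1, 158. ]), 3.16) (array([ 630.6, -158.9]), array([ 61.8, 156.1]), 22.92)
knob 24 (array([ 537.6, -177.5]), array([10.4, 15.7]), -62.21)
stand 499 (array([563.2, 148.1]), array([ 85. , 167.5]), -24.73)
raised+pins 190 (array([565. , 152.8]), array([38.6, 87.4]), -24.96) (array([566.2, 153. ]), array([38.6, 86.7]), -25.35)
```

View pics/scene1.png

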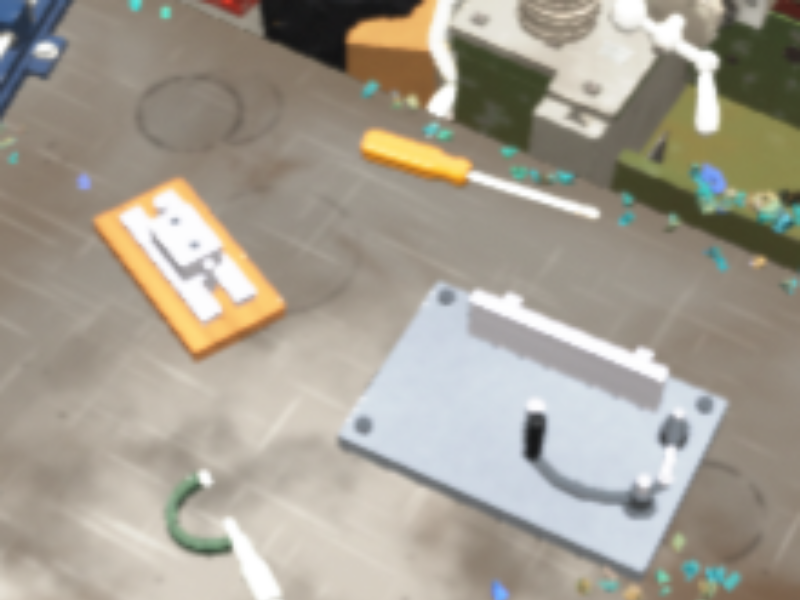

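The crop shows the slide on its stand, long axis running down and to the right, the knob at (535,425) with its arm forward, the pivot boss at (640,490) and the fence front from (470,310) to (660,390). From the measurements the fixture is at about (575,-162) with yaw 3.2°, and the slide is at (565.5,153) with its short axis at -24.8°.

```bash
cat > g.py <<'E'
import sys
from h import *
from scipy.spatial.transform import Rotation as Ro
C=np.array([575.,-162.]); A=np.radians(3.2)
def fw(x,y,c=C): return c+[np.cos(A)*x-np.sin(A)*y,np.sin(A)*x+np.cos(A)*y]
def arm(th,x=-4,y=85): # point in arm frame -> world
    c,s=np.cos(th),np.sin(th); return fw(-35+c*x-s*y,-100+s*x+c*y)
def go(*ts):
    s=monitor.read_state(); p=s['position']; M=Ro.from_euler('xyz',s['eef_rot'])
    print('t%.2f'%s['clock'],p.round(1),'F',s['ft_force'].round(1),'op %.1f gf %.1f'%(s['opening'],s['grasp_force']))
    for x,y,z,a in ts:   # a: tool y direction, deg
        T=Ro.from_euler('xyz',[np.pi,0,np.radians(a+90)])
        print((M.inv().apply(np.array([x,y,z])-p)).round(1),(M.inv()*T).as_rotvec().round(3))
E
python3 -c "
from g import *
x,y=arm(0); print(x,y); go((x,y,150,3.2),(x,y,48,3.2))"
```

```text
536.8981327718002 -179.15365015746312
t0.10 [252.7 598.3 204.5] F [-1.3 -0.6 -0.8] op 94.2 gf 0.0
[-564.4 -605.4   55.3] [-2.000e-03  1.000e-03  1.115e+00]
[-564.4 -605.3  157.3] [-2.000e-03  1.000e-03  1.115e+00]
```

>>> {"fn": "apply_moves", "kwargs": {"deltas": [{"travel": [-26,-28,0],"angular": [0,0,0.11],"grip": 40},{"travel": [-52,-56,0],"angular": [0,0,0.22],"grip": 40},{"travel": [-78,-84,0],"angular": [0,0,0.33],"grip": 40},{"travel": [-104,-112,0],"angular": [0,0,0.44],"grip": 40},{"travel": [-130,-140,0],"angular": [0,0,0.55],"grip": 40},{"travel": [-156,-168,0],"angular": [0,0,0.66],"grip": 40},{"travel": [-182,-196,0],"angular": [0,0,0.77],"grip": 40},{"travel": [-208,-224,0],"angular": [0,0,0.88],"grip": 40},{"travel": [-234,-252,0],"angular": [0,0,0.99],"grip": 40},{"travel": [-260,-280,0],"angular": [0,0,1.11],"grip": 40}]}}

```text
clock: 0.93
position: [383.4, 237.9, 205.2]
eef_rot: [-3.141, 0.0, 1.627]
ft_force: [1.2, -0.4, -1.1]
opening: 40.3
grasp_force: 0.0
```

```bash
python3 -c "
from g import *
x,y=arm(0); go((x,y,130,3.2))"
```

```text
t0.93 [383.4 237.9 205.2] F [ 1.2 -0.4 -1.1] op 40.3 gf 0.0
[-424.9  130.    75.2] [-0.  0. -0.]
```

>>> {"fn": "apply_moves", "kwargs": {"deltas": [{"travel": [-38,12,0],"angular": [0,0,0],"grip": 40},{"travel": [-77,24,0],"angular": [0,0,0],"grip": 40},{"travel": [-116,36,0],"angular": [0,0,0],"grip": 40},{"travel": [-155,48,0],"angular": [0,0,0],"grip": 40},{"travel": [-194,60,0],"angular": [0,0,0],"grip": 40},{"travel": [-233,72,5],"angular": [0,0,0],"grip": 40},{"travel": [-272,84,10],"angular": [0,0,0],"grip": 40},{"travel": [-311,96,20],"angular": [0,0,0],"grip": 40},{"travel": [-350,108,30],"angular": [0,0,0],"grip": 40},{"travel": [-385,120,45],"angular": [0,0,0],"grip": 40}]}}

```text
clock: 1.77
position: [527.5, -140.0, 160.7]
eef_rot: [3.14, 0.001, 1.631]
ft_force: [1.1, -0.1, -0.8]
opening: 40.2
grasp_force: 0.0
```

```bash
python3 -c "
from g import *
x,y=arm(0); go((x,y,48,3.2))
d=cams.get_image('top');n='top';np.savez('%s.npz'%n,**d)
cv2.imwrite('pics/a.png',cv2.resize(d['frame'][150:310,200:413],(800,600))[...,::-1])"
```

```text
t1.77 [ 527.5 -140.   160.7] F [ 1.1 -0.1 -0.8] op 40.2 gf 0.0
[-39.5   6.8 112.8] [0.002 0.001 0.004]
```

View pics/a.png

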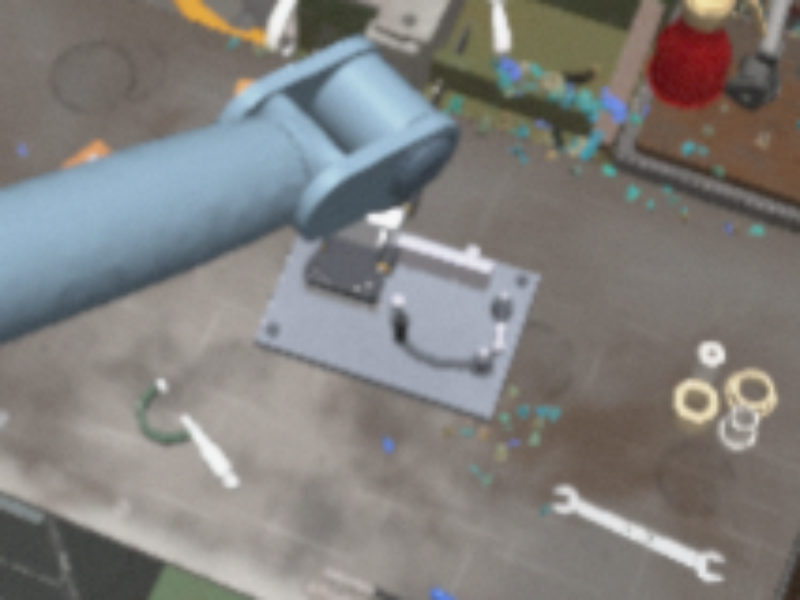

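The gripper sits above the bed with the knob clear at (398,310). Next I'll move over it and straddle it.

>>> {"fn": "apply_moves", "kwargs": {"deltas": [{"travel": [-20,4,0],"angular": [0,0,0],"grip": 40},{"travel": [-39,7,15],"angular": [0,0,0],"grip": 40},{"travel": [-39,7,35],"angular": [0,0,0],"grip": 40},{"travel": [-39,7,55],"angular": [0,0,0],"grip": 40},{"travel": [-39,7,75],"angular": [0,0,0],"grip": 40},{"travel": [-39,7,95],"angular": [0,0,0],"grip": 40},{"travel": [-39,7,110],"angular": [0,0,0],"grip": 40},{"travel": [-39,7,113],"angular": [0,0,0],"grip": 40},{"travel": [-39,7,113],"angular": [0,0,0],"grip": 22},{"travel": [-39,7,113],"angular": [0,0,0],"grip": 22}]}}

```text
clock: 2.65
position: [536.5, -176.0, 48.0]
eef_rot: [3.141, 0.0, 1.632]
ft_force: [1.3, 0.0, 0.2]
opening: 29.9
grasp_force: 0.0
```

```bash
python3 -c "
from g import *
T=[]
for th in np.arange(.0,1.25,.1):
    x,y=arm(th); T.append((x,y,48,3.2+np.degrees(th)))
go(*T)"
```

```text
t2.65 [ 536.5 -176.    48. ] F [1.3 0.  0.2] op 29.9 gf 0.0
[-3.2  0.3  0. ] [0.    0.    0.005]
[-4.  -8.2  0. ] [ 0.     0.    -0.095]
[ -5.6 -16.6   0. ] [ 0.     0.    -0.195]
[ -8.  -24.7   0. ] [ 0.     0.    -0.295]
[-11.3 -32.6   0. ] [ 0.     0.    -0.395]
[-15.3 -40.1   0. ] [ 0.     0.    -0.495]
[-20.1 -47.1   0. ] [ 0.     0.    -0.595]
[-25.5 -53.7   0. ] [ 0.     0.001 -0.695]
[-31.5 -59.7   0. ] [ 0.     0.001 -0.795]
[-38.2 -65.    0. ] [ 0.     0.001 -0.895]
[-45.3 -69.7   0. ] [ 0.     0.001 -0.995]
[-52.8 -73.6   0. ] [ 0.000e+00  1.000e-03 -1.095e+00]
[-60.7 -76.7   0. ] [ 0.000e+00  1.000e-03 -1.195e+00]
```

>>> {"fn": "apply_moves", "kwargs": {"deltas": [{"travel": [-3,0,0],"angular": [0,0,0],"grip": 22},{"travel": [-4,-8,0],"angular": [0,0,-0.1],"grip": 22},{"travel": [-6,-17,0],"angular": [0,0,-0.2],"grip": 22},{"travel": [-8,-25,0],"angular": [0,0,-0.3],"grip": 22},{"travel": [-11,-33,0],"angular": [0,0,-0.4],"grip": 22},{"travel": [-15,-40,0],"angular": [0,0,-0.5],"grip": 22},{"travel": [-20,-47,0],"angular": [0,0,-0.6],"grip": 22},{"travel": [-25,-54,0],"angular": [0,0,-0.7],"grip": 22},{"travel": [-31,-60,0],"angular": [0,0,-0.8],"grip": 22},{"travel": [-38,-65,0],"angular": [0,0,-0.9],"grip": 22}]}}

```text
clock: 3.48
position: [474.4, -218.8, 49.2]
eef_rot: [-3.142, 0.003, 2.537]
ft_force: [-0.4, 0.3, 0.2]
opening: 22.1
grasp_force: 0.0
```

```bash
python3 -c "
from g import *
T=[]
for th in np.arange(.9,1.35,.1):
    x,y=arm(th); T.append((x,y,48,3.2+np.degrees(th)))
go(*T)
d=cams.get_image('scene')
cv2.imwrite('pics/b.png',cv2.resize(d['frame'][180:340,220:433],(800,600))[...,::-1])"
```

```text
t3.48 [ 474.4 -218.8   49.2] F [-0.4  0.3  0.2] op 22.1 gf 0.0
[0.9 0.3 1.2] [0.    0.003 0.01 ]
[ 0.1 -8.2  1.2] [-0.     0.003 -0.09 ]
[ -1.4 -16.5   1.2] [-0.     0.003 -0.19 ]
[ -3.8 -24.7   1.2] [-0.001  0.003 -0.29 ]
[ -7.1 -32.6   1.2] [-0.001  0.003 -0.39 ]
```

View pics/b.png

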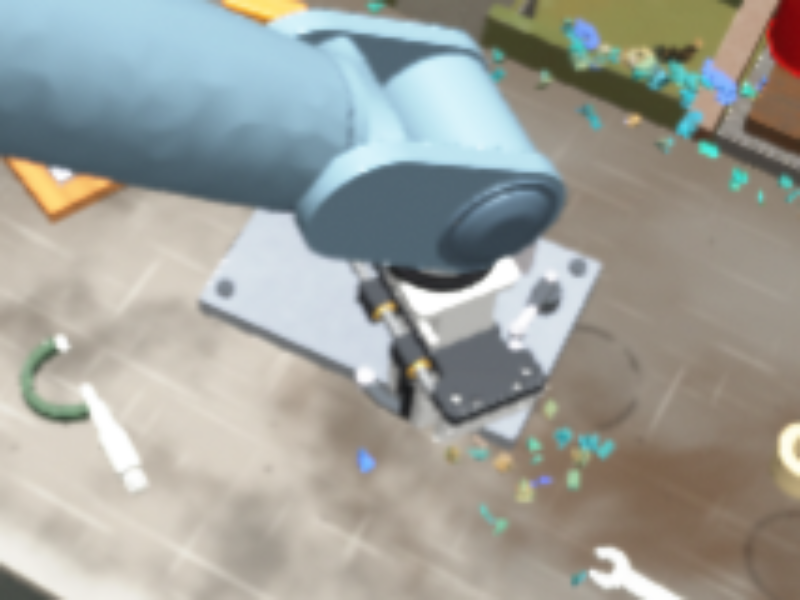

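The knob, black at (405,395), is between the fingers, and the nose at (365,375) has swung past the bed edge. I'll carry on to 1.2 rad and lift off.

>>> {"fn": "apply_moves", "kwargs": {"deltas": [{"travel": [0,-8,0],"angular": [0,0,-0.09],"grip": 22},{"travel": [-1,-16,0],"angular": [0,0,-0.19],"grip": 22},{"travel": [-4,-25,0],"angular": [0,0,-0.29],"grip": 22},{"travel": [-4,-25,0],"angular": [0,0,-0.29],"grip": 30},{"travel": [-4,-25,-12],"angular": [0,0,-0.29],"grip": 34},{"travel": [-4,-25,-40],"angular": [0,0,-0.29],"grip": 34},{"travel": [-4,-25,-75],"angular": [0,0,-0.29],"grip": 40},{"travel": [-4,-25,-110],"angular": [0,0,-0.29],"grip": 60},{"travel": [-4,-25,-130],"angular": [0,0,-0.29],"grip": 70},{"travel": [-4,-25,-130],"angular": [0,0,-0.29],"grip": 70}]}}

```text
clock: 4.37
position: [465.6, -242.7, 184.4]
eef_rot: [-3.137, 0.011, 2.82]
ft_force: [0.0, -0.4, 1.5]
opening: 56.7
grasp_force: 0.0
```

```bash
python3 -c "
from g import *
go((565.5,153,130,-24.8))"
```

```text
t4.37 [ 465.6 -242.7  184.4] F [ 0.  -0.4  1.5] op 56.7 gf 0.0
[ 31.1 407.2  52.4] [0.006 0.012 1.682]
```

>>> {"fn": "apply_moves", "kwargs": {"deltas": [{"travel": [2,25,0],"angular": [0,0,0.1],"grip": 70},{"travel": [5,55,0],"angular": [0,0,0.2],"grip": 70},{"travel": [8,90,0],"angular": [0,0,0.32],"grip": 70},{"travel": [10,125,0],"angular": [0,0,0.44],"grip": 70},{"travel": [12,160,0],"angular": [0,0,0.56],"grip": 70},{"travel": [15,195,0],"angular": [0,0,0.68],"grip": 70},{"travel": [18,230,0],"angular": [0,0,0.8],"grip": 70},{"travel": [20,260,0],"angular": [0,0,0.92],"grip": 70},{"travel": [22,290,0],"angular": [0,0,1.04],"grip": 70},{"travel": [24,320,0],"angular": [0,0,1.16],"grip": 70}]}}

```text
clock: 5.2
position: [540.1, 72.8, 176.9]
eef_rot: [-3.141, -0.0, 1.668]
ft_force: [0.7, -0.9, -0.1]
opening: 70.1
grasp_force: 0.0
```

```bash
python3 -c "
from g import *
go((565.5,153,130,-24.8))"
```

```text
t5.20 [540.1  72.8 176.9] F [ 0.7 -0.9 -0.1] op 70.1 gf 0.0
[77.3 33.2 46.8] [-0.001 -0.     0.53 ]
```

>>> {"fn": "apply_moves", "kwargs": {"deltas": [{"travel": [14,6,0],"angular": [0,0,0.1],"grip": 70},{"travel": [30,13,0],"angular": [0,0,0.2],"grip": 70},{"travel": [46,20,10],"angular": [0,0,0.3],"grip": 70},{"travel": [62,27,20],"angular": [0,0,0.4],"grip": 70},{"travel": [77,33,30],"angular": [0,0,0.5],"grip": 70},{"travel": [77,33,40],"angular": [0,0,0.53],"grip": 70},{"travel": [77,33,45],"angular": [0,0,0.53],"grip": 70},{"travel": [77,33,45],"angular": [0,0,0.53],"grip": 70},{"travel": [77,33,45],"angular": [0,0,0.53],"grip": 70},{"travel": [77,33,45],"angular": [0,0,0.53],"grip": 70}]}}

```text
clock: 6.03
position: [565.4, 150.5, 133.0]
eef_rot: [3.141, -0.0, 1.145]
ft_force: [-0.5, 0.2, -0.4]
opening: 70.2
grasp_force: 0.0
```

```bash
python3 -c "
from g import *
go((565.5,153,31,-24.8))
d=cams.get_image('scene')
cv2.imwrite('pics/c.png',cv2.resize(d['frame'][170:330,180:393],(800,600))[...,::-1])"
```

```text
t6.03 [565.4 150.5 133. ] F [-0.5  0.2 -0.4] op 70.2 gf 0.0
[  2.3  -1.  102. ] [ 0.001 -0.     0.007]
```

View pics/c.png

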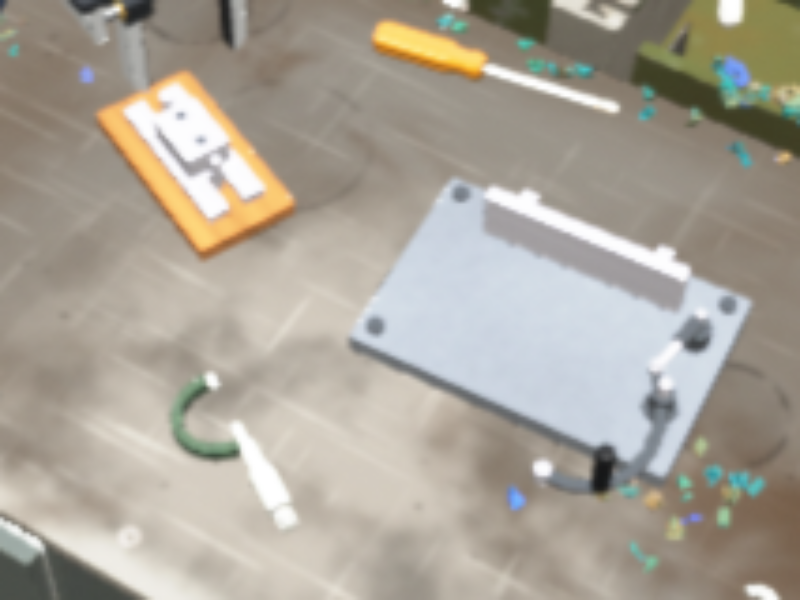

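The arm is fully back, with its knob at (603,468) off the bed edge. The fingers straddle the slide at (135,50) and (235,20). Now I'll descend and grip.

>>> {"fn": "apply_moves", "kwargs": {"deltas": [{"travel": [2,-1,20],"angular": [0,0,0],"grip": 70},{"travel": [2,-1,45],"angular": [0,0,0],"grip": 70},{"travel": [2,-1,65],"angular": [0,0,0],"grip": 70},{"travel": [2,-1,82],"angular": [0,0,0],"grip": 70},{"travel": [2,-1,94],"angular": [0,0,0],"grip": 70},{"travel": [2,-1,101],"angular": [0,0,0],"grip": 70},{"travel": [2,-1,101],"angular": [0,0,0],"grip": 70},{"travel": [2,-1,101],"angular": [0,0,0],"grip": 50},{"travel": [2,-1,101],"angular": [0,0,0],"grip": 40},{"travel": [2,-1,101],"angular": [0,0,0],"grip": 40}]}}

```text
clock: 6.92
position: [566.0, 153.2, 32.8]
eef_rot: [3.14, -0.001, 1.146]
ft_force: [-0.2, 0.7, -1.1]
opening: 53.5
grasp_force: 0.0
```

>>> {"fn": "apply_moves", "kwargs": {"deltas": [{"travel": [0,0,0],"angular": [0,0,0],"grip": 30},{"travel": [0,0,0],"angular": [0,0,0],"grip": 30},{"travel": [0,0,0],"angular": [0,0,0],"grip": 30},{"travel": [0,0,0],"angular": [0,0,0],"grip": 30},{"travel": [0,0,0],"angular": [0,0,0],"grip": 30},{"travel": [0,0,0],"angular": [0,0,0],"grip": 30},{"travel": [0,0,-4],"angular": [0,0,0],"grip": 30},{"travel": [0,0,-8],"angular": [0,0,0],"grip": 30},{"travel": [0,0,-12],"angular": [0,0,0],"grip": 30},{"travel": [0,0,-16],"angular": [0,0,0],"grip": 30}]}}

```text
clock: 7.75
position: [564.6, 152.2, 45.5]
eef_rot: [3.141, 0.001, 1.146]
ft_force: [8.1, -3.2, -12.1]
opening: 37.5
grasp_force: 30.0
```

```bash
python3 -c "
from g import *
go((565.5,153,31,-24.8))"
```

```text
t7.75 [564.6 152.2  45.5] F [  8.1  -3.2 -12.1] op 37.5 gf 30.0
[ 1.2  0.5 14.5] [0.001 0.001 0.008]
```

>>> {"fn": "apply_moves", "kwargs": {"deltas": [{"travel": [0,1,-4],"angular": [0,0,0],"grip": 30},{"travel": [0,1,-8],"angular": [0,0,0],"grip": 30},{"travel": [0,1,-14],"angular": [0,0,0],"grip": 30},{"travel": [0,1,-20],"angular": [0,0,0],"grip": 30},{"travel": [0,1,-26],"angular": [0,0,0],"grip": 30},{"travel": [0,1,-34],"angular": [0,0,0],"grip": 30},{"travel": [0,1,-44],"angular": [0,0,0],"grip": 30},{"travel": [0,1,-56],"angular": [0,0,0],"grip": 30},{"travel": [0,1,-70],"angular": [0,0,0],"grip": 30},{"travel": [0,1,-80],"angular": [0,0,0],"grip": 30}]}}

```text
clock: 8.58
position: [566.1, 152.9, 129.4]
eef_rot: [3.141, -0.001, 1.146]
ft_force: [0.5, 1.1, -4.4]
opening: 38.0
grasp_force: 30.0
```

```bash
python3 -c "
from g import *
x,y=fw(-12,0)
go((x,y,100,3.2))"
```

```text
t8.58 [566.1 152.9 129.4] F [ 0.5  1.1 -4.4] op 38.0 gf 30.0
[-288.9  127.1   29.3] [ 0.001 -0.001 -0.48 ]
```

>>> {"fn": "apply_moves", "kwargs": {"deltas": [{"travel": [-10,4,0],"angular": [0,0,-0.02],"grip": 30},{"travel": [-28,12,0],"angular": [0,0,-0.06],"grip": 30},{"travel": [-52,23,0],"angular": [0,0,-0.11],"grip": 30},{"travel": [-80,35,0],"angular": [0,0,-0.16],"grip": 30},{"travel": [-110,48,0],"angular": [0,0,-0.21],"grip": 30},{"travel": [-140,62,0],"angular": [0,0,-0.26],"grip": 30},{"travel": [-170,75,0],"angular": [0,0,-0.31],"grip": 30},{"travel": [-200,88,0],"angular": [0,0,-0.36],"grip": 30},{"travel": [-228,100,0],"angular": [0,0,-0.42],"grip": 30},{"travel": [-250,110,0],"angular": [0,0,-0.48],"grip": 30}]}}

```text
clock: 9.42
position: [562.8, -122.6, 128.3]
eef_rot: [3.141, 0.001, 1.628]
ft_force: [-0.0, -0.5, -5.0]
opening: 38.1
grasp_force: 30.0
```

```bash
python3 -c "
from g import *
x,y=fw(-12,0)
go((x,y,70,3.2))"
```

```text
t9.42 [ 562.8 -122.6  128.3] F [-0.  -0.5 -5. ] op 38.1 gf 30.0
[-40.   -2.1  58.3] [0.    0.001 0.001]
```

>>> {"fn": "apply_moves", "kwargs": {"deltas": [{"travel": [-10,0,5],"angular": [0,0,0],"grip": 30},{"travel": [-25,-1,15],"angular": [0,0,0],"grip": 30},{"travel": [-35,-2,28],"angular": [0,0,0],"grip": 30},{"travel": [-40,-2,42],"angular": [0,0,0],"grip": 30},{"travel": [-40,-2,56],"angular": [0,0,0],"grip": 30},{"travel": [-40,-2,66],"angular": [0,0,0],"grip": 30},{"travel": [-40,-2,74],"angular": [0,0,0],"grip": 30},{"travel": [-40,-2,80],"angular": [0,0,0],"grip": 30},{"travel": [-40,-2,85],"angular": [0,0,0],"grip": 30},{"travel": [-40,-2,87],"angular": [0,0,0],"grip": 30}]}}

```text
clock: 10.25
position: [563.1, -160.0, 39.7]
eef_rot: [-3.141, -0.0, 1.627]
ft_force: [-0.3, 0.5, -6.4]
opening: 37.8
grasp_force: 30.0
```

```bash
python3 -c "
from g import *
x,y=fw(-12,0)
go((x,y,34,3.2))
d=cams.get_image('scene')
cv2.imwrite('pics/d.png',cv2.resize(d['frame'][180:340,220:433],(800,600))[...,::-1])"
```

```text
t10.25 [ 563.1 -160.    39.7] F [-0.3  0.5 -6.4] op 37.8 gf 30.0
[-2.7 -0.3  5.7] [-0.001 -0.    -0.   ]
```

View pics/d.png

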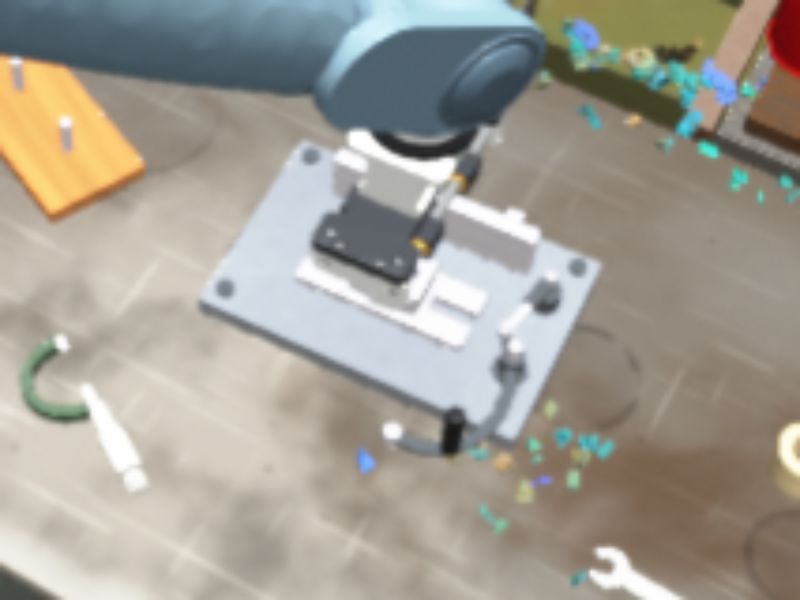

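The slide is level and clear, just above the bed beside the fence, with its lower right end at (465,340). I'll lower it to contact and release.

>>> {"fn": "apply_moves", "kwargs": {"deltas": [{"travel": [-2,0,1],"angular": [0,0,0],"grip": 30},{"travel": [-2,0,2],"angular": [0,0,0],"grip": 30},{"travel": [-2,0,3],"angular": [0,0,0],"grip": 30},{"travel": [-2,0,4],"angular": [0,0,0],"grip": 30},{"travel": [-2,0,4],"angular": [0,0,0],"grip": 30},{"travel": [-2,0,5],"angular": [0,0,0],"grip": 30},{"travel": [-2,0,5],"angular": [0,0,0],"grip": 30},{"travel": [-2,0,5],"angular": [0,0,0],"grip": 30},{"travel": [-2,0,5],"angular": [0,0,0],"grip": 30},{"travel": [-2,0,5],"angular": [0,0,0],"grip": 30}]}}

```text
clock: 11.13
position: [563.4, -162.5, 35.5]
eef_rot: [3.142, 0.0, 1.626]
ft_force: [0.2, -0.1, -5.8]
opening: 37.7
grasp_force: 30.0
```

>>> {"fn": "apply_moves", "kwargs": {"deltas": [{"travel": [0,0,1],"angular": [0,0,0],"grip": 30},{"travel": [0,0,1],"angular": [0,0,0],"grip": 30},{"travel": [0,0,1.5],"angular": [0,0,0],"grip": 30},{"travel": [0,0,2],"angular": [0,0,0],"grip": 30},{"travel": [0,0,2.5],"angular": [0,0,0],"grip": 30},{"travel": [0,0,2.5],"angular": [0,0,0],"grip": 30},{"travel": [0,0,2.5],"angular": [0,0,0],"grip": 30},{"travel": [0,0,2.5],"angular": [0,0,0],"grip": 30},{"travel": [0,0,2.5],"angular": [0,0,0],"grip": 30},{"travel": [0,0,2.5],"angular": [0,0,0],"grip": 30}]}}

```text
clock: 11.97
position: [563.5, -162.5, 34.4]
eef_rot: [-3.141, -0.0, 1.626]
ft_force: [-5.6, 2.6, 5.8]
opening: 37.5
grasp_force: 30.0
```

>>> {"fn": "apply_moves", "kwargs": {"deltas": [{"travel": [0,0,0],"angular": [0,0,0],"grip": 56},{"travel": [0,0,0],"angular": [0,0,0],"grip": 56},{"travel": [0,0,0],"angular": [0,0,0],"grip": 56},{"travel": [0,0,-8],"angular": [0,0,0],"grip": 56},{"travel": [0,0,-25],"angular": [0,0,0],"grip": 56},{"travel": [0,0,-50],"angular": [0,0,0.1],"grip": 56},{"travel": [0,0,-75],"angular": [0,0,0.2],"grip": 70},{"travel": [0,0,-90],"angular": [0,0,0.32],"grip": 80},{"travel": [0,0,-90],"angular": [0,0,0.44],"grip": 80},{"travel": [0,0,-90],"angular": [0,0,0.56],"grip": 80}]}}

```text
clock: 12.8
position: [564.8, -163.2, 125.6]
eef_rot: [3.137, -0.0, 1.06]
ft_force: [-1.1, 0.3, -1.3]
opening: 77.7
grasp_force: 0.0
```

>>> {"fn": "apply_moves", "kwargs": {"deltas": [{"travel": [0,0,0],"angular": [0,0,0.1],"grip": 80},{"travel": [0,0,0],"angular": [0,0,0.22],"grip": 80},{"travel": [0,0,0],"angular": [0,0,0.34],"grip": 80},{"travel": [0,0,0],"angular": [0,0,0.46],"grip": 80},{"travel": [0,0,0],"angular": [0,0,0.58],"grip": 80},{"travel": [0,0,0],"angular": [0,0,0.7],"grip": 80},{"travel": [0,0,0],"angular": [0,0,0.82],"grip": 80},{"travel": [0,0,0],"angular": [0,0,0.94],"grip": 80},{"travel": [0,0,0],"angular": [0,0,1.01],"grip": 80},{"travel": [0,0,0],"angular": [0,0,1.01],"grip": 80}]}}

```text
clock: 13.63
position: [563.7, -162.7, 123.7]
eef_rot: [3.141, -0.001, 0.055]
ft_force: [0.6, 0.1, 0.5]
opening: 80.1
grasp_force: 0.0
```

```bash
python3 - <<'E'
from g import *
from m import rect,big,box,cast
go((563.5,-162.5,60,-86.8))
for n in('scene','top'):
    d=cams.get_image(n); P=points(d); Z=P[...,2]
    m=box(P,(563,-162),60)&(Z>49)&(Z<58)
    if m.sum()>9: print(n,m.sum(),rect(cast(d,54)[big(m)]))
E
```

```text
t13.63 [ 563.7 -162.7  123.7] F [0.6 0.1 0.5] op 80.1 gf 0.0
[-0.3 -0.2 63.7] [ 0.001 -0.001 -0.001]
scene 227 (array([ 558. , -161.9]), array([39.4, 53.2]), 5.3)
top 86 (array([ 561.8, -180.4]), array([10.1, 23.9]), 87.87)
```

>>> {"fn": "apply_moves", "kwargs": {"deltas": [{"travel": [0,0,20],"angular": [0,0,0],"grip": 80},{"travel": [0,0,40],"angular": [0,0,0],"grip": 80},{"travel": [0,0,60],"angular": [0,0,0],"grip": 80},{"travel": [0,0,76],"angular": [0,0,0],"grip": 80},{"travel": [0,0,86],"angular": [0,0,0],"grip": 80},{"travel": [0,0,89],"angular": [0,0,0],"grip": 80},{"travel": [0,0,89],"angular": [0,0,0],"grip": 60},{"travel": [0,0,89],"angular": [0,0,0],"grip": 46},{"travel": [0,0,89],"angular": [0,0,0],"grip": 46},{"travel": [0,0,89],"angular": [0,0,0],"grip": 46}]}}

```text
clock: 14.57
position: [564.1, -161.5, 35.2]
eef_rot: [-3.139, -0.001, 0.055]
ft_force: [0.2, 6.8, 3.5]
opening: 56.8
grasp_force: 3.4
```

>>> {"fn": "apply_moves", "kwargs": {"deltas": [{"travel": [0,0,0],"angular": [0,0,0],"grip": 46},{"travel": [0,0,0],"angular": [0,0,0],"grip": 46},{"travel": [0,0,0],"angular": [0,0,0],"grip": 46},{"travel": [0,0,0],"angular": [0,0,0],"grip": 46},{"travel": [0,0,0],"angular": [0,0,0],"grip": 46},{"travel": [0,0,0],"angular": [0,0,0],"grip": 46},{"travel": [0,0,0],"angular": [0,0,0],"grip": 46},{"travel": [0,0,0],"angular": [0,0,0],"grip": 46},{"travel": [0,0,0],"angular": [0,0,0],"grip": 46},{"travel": [0,0,0],"angular": [0,0,0],"grip": 46}]}}

```text
clock: 15.4
position: [564.1, -161.3, 35.2]
eef_rot: [-3.139, -0.001, 0.056]
ft_force: [-0.1, 4.7, 2.6]
opening: 53.6
grasp_force: 30.0
```

```bash
python3 - <<'E'
from g import *
go((*fw(20,0),34,-86.8))
E
```

```text
t15.40 [ 564.1 -161.3   35.2] F [-0.1  4.7  2.6] op 53.6 gf 30.0
[30.9  1.3  1.2] [-0.002 -0.001 -0.   ]
```

>>> {"fn": "apply_moves", "kwargs": {"deltas": [{"travel": [2,0,0],"angular": [0,0,0],"grip": 46},{"travel": [5,0,0],"angular": [0,0,0],"grip": 46},{"travel": [8,0,0],"angular": [0,0,0],"grip": 46},{"travel": [11,0,0],"angular": [0,0,0],"grip": 46},{"travel": [14,0,0],"angular": [0,0,0],"grip": 46},{"travel": [17,0,0],"angular": [0,0,0],"grip": 46},{"travel": [20,0,0],"angular": [0,0,0],"grip": 46},{"travel": [22,0,0],"angular": [0,0,0],"grip": 46},{"travel": [24,0,0],"angular": [0,0,0],"grip": 46},{"travel": [24,0,0],"angular": [0,0,0],"grip": 46}]}}

```text
clock: 16.23
position: [586.6, -161.6, 35.3]
eef_rot: [3.141, 0.003, 0.058]
ft_force: [-6.0, -0.9, 5.6]
opening: 54.0
grasp_force: 30.0
```

>>> {"fn": "apply_moves", "kwargs": {"deltas": [{"travel": [1,0,0],"angular": [0,0,0],"grip": 46},{"travel": [2,0,0],"angular": [0,0,0],"grip": 46},{"travel": [3,0,0],"angular": [0,0,0],"grip": 46},{"travel": [4,0,0],"angular": [0,0,0],"grip": 46},{"travel": [4,0,0],"angular": [0,0,0],"grip": 46},{"travel": [5,0,0],"angular": [0,0,0],"grip": 46},{"travel": [5,0,0],"angular": [0,0,0],"grip": 46},{"travel": [5,0,0],"angular": [0,0,0],"grip": 46},{"travel": [5,0,0],"angular": [0,0,0],"grip": 46},{"travel": [5,0,0],"angular": [0,0,0],"grip": 46}]}}

```text
clock: 17.07
position: [591.3, -161.4, 35.3]
eef_rot: [3.141, 0.003, 0.058]
ft_force: [-7.6, -0.9, 6.8]
opening: 53.7
grasp_force: 30.0
```

>>> {"fn": "apply_moves", "kwargs": {"deltas": [{"travel": [0.5,0,0],"angular": [0,0,0],"grip": 46},{"travel": [1,0,0],"angular": [0,0,0],"grip": 46},{"travel": [1.5,0,0],"angular": [0,0,0],"grip": 46},{"travel": [2,0,0],"angular": [0,0,0],"grip": 46},{"travel": [2.5,0,0],"angular": [0,0,0],"grip": 46},{"travel": [3,0,0],"angular": [0,0,0],"grip": 46},{"travel": [3,0,0],"angular": [0,0,0],"grip": 46},{"travel": [3,0,0],"angular": [0,0,0],"grip": 46},{"travel": [3,0,0],"angular": [0,0,0],"grip": 46},{"travel": [3,0,0],"angular": [0,0,0],"grip": 46}]}}

```text
clock: 17.9
position: [594.2, -161.2, 35.3]
eef_rot: [3.141, 0.004, 0.058]
ft_force: [-7.6, -1.8, 7.3]
opening: 53.9
grasp_force: 30.0
```

>>> {"fn": "apply_moves", "kwargs": {"deltas": [{"travel": [0.5,0,0],"angular": [0,0,0],"grip": 46},{"travel": [1,0,0],"angular": [0,0,0],"grip": 46},{"travel": [1.5,0,0],"angular": [0,0,0],"grip": 46},{"travel": [2,0,0],"angular": [0,0,0],"grip": 46},{"travel": [2,0,0],"angular": [0,0,0],"grip": 46},{"travel": [2,0,0],"angular": [0,0,0],"grip": 46},{"travel": [2,0,0],"angular": [0,0,0],"grip": 46},{"travel": [2,0,0],"angular": [0,0,0],"grip": 46},{"travel": [2,0,0],"angular": [0,0,0],"grip": 46},{"travel": [2,0,0],"angular": [0,0,0],"grip": 46}]}}

```text
clock: 18.73
position: [596.2, -161.1, 35.3]
eef_rot: [3.141, 0.004, 0.058]
ft_force: [-7.4, -2.7, 7.5]
opening: 53.9
grasp_force: 30.0
```

>>> {"fn": "apply_moves", "kwargs": {"deltas": [{"travel": [0.5,0,0],"angular": [0,0,0],"grip": 46},{"travel": [1,0,0],"angular": [0,0,0],"grip": 46},{"travel": [1.5,0,0],"angular": [0,0,0],"grip": 46},{"travel": [2,0,0],"angular": [0,0,0],"grip": 46},{"travel": [2,0,0],"angular": [0,0,0],"grip": 46},{"travel": [2,0,0],"angular": [0,0,0],"grip": 46},{"travel": [2,0,0],"angular": [0,0,0],"grip": 46},{"travel": [2,0,0],"angular": [0,0,0],"grip": 46},{"travel": [2,0,0],"angular": [0,0,0],"grip": 46},{"travel": [2,0,0],"angular": [0,0,0],"grip": 46}]}}

```text
clock: 19.57
position: [598.1, -161.0, 35.3]
eef_rot: [3.141, 0.004, 0.058]
ft_force: [-7.4, -1.4, 6.6]
opening: 54.1
grasp_force: 30.0
```

>>> {"fn": "apply_moves", "kwargs": {"deltas": [{"travel": [0.5,0,0],"angular": [0,0,0],"grip": 46},{"travel": [1,0,0],"angular": [0,0,0],"grip": 46},{"travel": [1.5,0,0],"angular": [0,0,0],"grip": 46},{"travel": [2,0,0],"angular": [0,0,0],"grip": 46},{"travel": [2,0,0],"angular": [0,0,0],"grip": 46},{"travel": [2,0,0],"angular": [0,0,0],"grip": 46},{"travel": [2,0,0],"angular": [0,0,0],"grip": 46},{"travel": [2,0,0],"angular": [0,0,0],"grip": 46},{"travel": [2,0,0],"angular": [0,0,0],"grip": 46},{"travel": [2,0,0],"angular": [0,0,0],"grip": 46}]}}

```text
clock: 20.4
position: [600.2, -160.9, 35.3]
eef_rot: [3.141, 0.004, 0.058]
ft_force: [-7.2, -1.3, 7.5]
opening: 53.9
grasp_force: 30.0
```

```bash
python3 - <<'E'
from g import *
d=cams.get_image('scene')
cv2.imwrite('pics/e.png',cv2.resize(d['frame'][200:320,240:400],(800,600),interpolation=cv2.INTER_CUBIC)[...,::-1])
E
```

```text
(no output)
```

View pics/e.png

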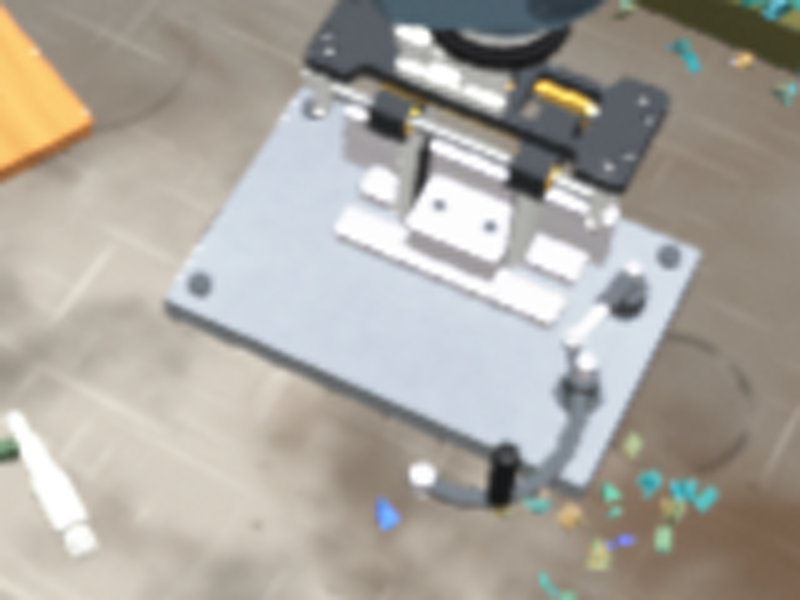

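The slide is square to the fence, front edge from (335,225) to (550,320), with both ends inside the fence. It looks almost in contact, so I'll keep pushing gently.

>>> {"fn": "apply_moves", "kwargs": {"deltas": [{"travel": [0.5,0,0],"angular": [0,0,0],"grip": 46},{"travel": [1,0,0],"angular": [0,0,0],"grip": 46},{"travel": [1.5,0,0],"angular": [0,0,0],"grip": 46},{"travel": [2,0,0],"angular": [0,0,0],"grip": 46},{"travel": [2,0,0],"angular": [0,0,0],"grip": 46},{"travel": [2,0,0],"angular": [0,0,0],"grip": 46},{"travel": [2,0,0],"angular": [0,0,0],"grip": 46},{"travel": [2,0,0],"angular": [0,0,0],"grip": 46},{"travel": [2,0,0],"angular": [0,0,0],"grip": 46},{"travel": [2,0,0],"angular": [0,0,0],"grip": 46}]}}

```text
clock: 21.28
position: [601.3, -160.8, 35.3]
eef_rot: [-3.142, 0.006, 0.058]
ft_force: [-11.0, -1.7, 9.0]
opening: 53.9
grasp_force: 30.0
```

>>> {"fn": "apply_moves", "kwargs": {"deltas": [{"travel": [0.5,0,0],"angular": [0,0,0],"grip": 46},{"travel": [1,0,0],"angular": [0,0,0],"grip": 46},{"travel": [1,0,0],"angular": [0,0,0],"grip": 46},{"travel": [1,0,0],"angular": [0,0,0],"grip": 46},{"travel": [1,0,0],"angular": [0,0,0],"grip": 46},{"travel": [1,0,0],"angular": [0,0,0],"grip": 46},{"travel": [1,0,0],"angular": [0,0,0],"grip": 46},{"travel": [1,0,0],"angular": [0,0,0],"grip": 46},{"travel": [1,0,0],"angular": [0,0,0],"grip": 46},{"travel": [1,0,0],"angular": [0,0,0],"grip": 46}]}}

```text
clock: 22.12
position: [601.4, -160.8, 35.4]
eef_rot: [-3.141, 0.008, 0.058]
ft_force: [-14.1, -1.6, 12.9]
opening: 53.4
grasp_force: 30.0
```

>>> {"fn": "apply_moves", "kwargs": {"deltas": [{"travel": [-0.5,0,0],"angular": [0,0,0],"grip": 46},{"travel": [-0.5,0,0],"angular": [0,0,0],"grip": 66},{"travel": [-0.5,0,0],"angular": [0,0,0],"grip": 66},{"travel": [-0.5,0,0],"angular": [0,0,0],"grip": 66},{"travel": [-0.5,0,0],"angular": [0,0,0],"grip": 66},{"travel": [-0.5,0,-8],"angular": [0,0,0],"grip": 66},{"travel": [-0.5,0,-25],"angular": [0,0,0],"grip": 66},{"travel": [-0.5,0,-50],"angular": [0,0,0],"grip": 66},{"travel": [-0.5,0,-80],"angular": [0,0,0],"grip": 66},{"travel": [-0.5,0,-110],"angular": [0,0,0],"grip": 40}]}}

```text
clock: 22.95
position: [603.6, -160.0, 145.2]
eef_rot: [-3.141, 0.001, 0.056]
ft_force: [0.9, -1.4, 0.0]
opening: 62.1
grasp_force: 0.0
```

```bash
python3 - <<'E'
from g import *
from m import rect,big,box,cast
go(*[(*arm(t),140,3.2+np.degrees(1.2)) for t in(1.4,)])
d=cams.get_image('scene'); P=points(d); Z=P[...,2]; np.savez('s2.npz',**d)
K=box(P,(465,-250),45)&(Z>66)&(Z<90)
print('knob',K.sum(),np.median(P[K],0),np.median(cast(d,78)[K],0),'expect',arm(1.4))
m=big(box(P,(595,-162),60)&(Z>49)&(Z<57)); print('slide',m.sum(),rect(cast(d,54)[m]))
E
```

```text
t22.95 [ 603.6 -160.   145.2] F [ 0.9 -1.4  0. ] op 62.1 gf 0.0
[-148.1   89.9    5.3] [-1.00e-03 -0.00e+00 -2.77e+00]
knob 33 [ 461.18407603 -252.72025752   75.35358649] [ 460.55217681 -253.09580296   78.        ] expect [ 460.73886713 -258.02254196]
slide 210 (array([ 600.3, -163.3]), array([49.1, 56.3]), 11.07)
```

```bash
python3 - <<'E'
from g import *
go((*arm(1.38),140,3.2+np.degrees(1.38)-180))
E
```

```text
t23.00 [ 607.6 -161.7  153.1] F [3.5 0.1 4.1] op 58.7 gf 0.0
[-152.    86.2   12. ] [ 0.004 -0.011  0.191]
```

>>> {"fn": "apply_moves", "kwargs": {"deltas": [{"travel": [0,0,0],"angular": [0,0,0],"grip": 40},{"travel": [-18,10,0],"angular": [0,0,0.03],"grip": 40},{"travel": [-38,22,0],"angular": [0,0,0.06],"grip": 40},{"travel": [-60,34,0],"angular": [0,0,0.09],"grip": 40},{"travel": [-82,46,0],"angular": [0,0,0.12],"grip": 40},{"travel": [-104,59,0],"angular": [0,0,0.15],"grip": 40},{"travel": [-126,71,0],"angular": [0,0,0.18],"grip": 40},{"travel": [-144,82,5],"angular": [0,0,0.19],"grip": 40},{"travel": [-152,86,10],"angular": [0,0,0.19],"grip": 40},{"travel": [-152,86,10],"angular": [0,0,0.19],"grip": 40}]}}

```text
clock: 23.83
position: [454.9, -254.3, 131.9]
eef_rot: [-3.14, 0.003, -0.136]
ft_force: [-1.0, 0.1, -0.4]
opening: 40.3
grasp_force: 0.0
```

```bash
python3 - <<'E'
from g import *
from m import rect,big,box,cast
go((*arm(1.38),48,3.2+np.degrees(1.38)-180))
d=cams.get_image('scene'); P=points(d); Z=P[...,2]
m=box(P,(595,-162),90)&(Z>49)&(Z<57); print('slide',m.sum(),rect(cast(d,54)[big(m)]))
cv2.imwrite('pics/f.png',cv2.resize(d['frame'][200:320,240:400],(800,600),interpolation=cv2.INTER_CUBIC)[...,::-1])
E
```

```text
t23.83 [ 454.9 -254.3  131.9] F [-1.   0.1 -0.4] op 40.3 gf 0.0
[ 6.5  1.3 83.9] [-0.002  0.003 -0.001]Traceback (most recent call last):
  File "<stdin>", line 5, in <module>
  File "m.py", line 12, in big
    n,l,s,_=cv2.connectedComponentsWithStats(m); return l==1+np.argmax(s[1:,4])
                                                             ~~~~~~~~~^^^^^^^^^
    return _wrapfunc(a, 'argmax', axis=axis, out=out, **kwds)
    return bound(*args, **kwds)
ValueError: attempt to get argmax of an empty sequence
```

```bash
python3 - <<'E'
from g import *
d=np.load('s2.npz')
cv2.imwrite('pics/f.png',cv2.resize(d['frame'][200:320,240:400],(800,600),interpolation=cv2.INTER_CUBIC)[...,::-1])
E
```

```text
(no output)
```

View pics/f.png

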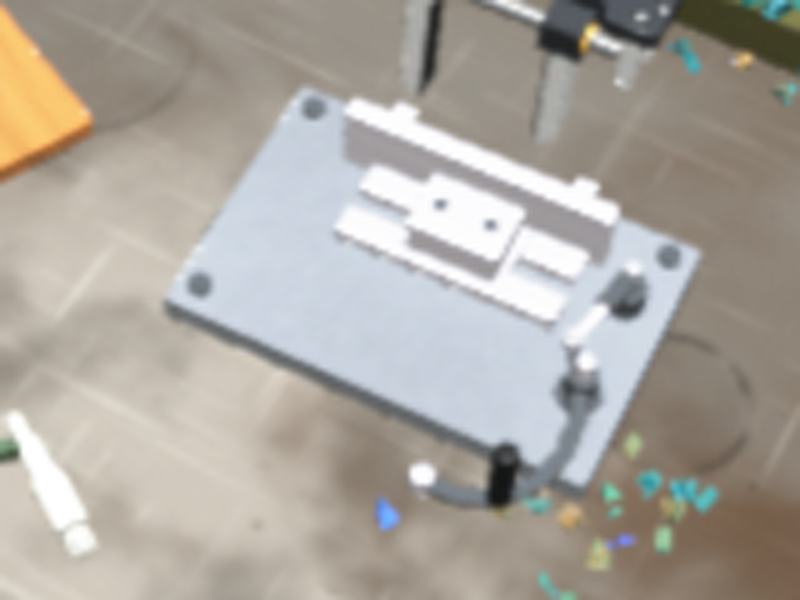

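The slide, from (340,215) to (585,270), sits flat and flush against the fence within its ends, and it was let go while the arm was still back. Next I'll take the knob.

>>> {"fn": "apply_moves", "kwargs": {"deltas": [{"travel": [6,1,0],"angular": [0,0,0],"grip": 40},{"travel": [6,1,10],"angular": [0,0,0],"grip": 40},{"travel": [6,1,25],"angular": [0,0,0],"grip": 40},{"travel": [6,1,40],"angular": [0,0,0],"grip": 40},{"travel": [6,1,55],"angular": [0,0,0],"grip": 40},{"travel": [6,1,68],"angular": [0,0,0],"grip": 40},{"travel": [6,1,78],"angular": [0,0,0],"grip": 40},{"travel": [6,1,83],"angular": [0,0,0],"grip": 40},{"travel": [6,1,83],"angular": [0,0,0],"grip": 22},{"travel": [6,1,83],"angular": [0,0,0],"grip": 22}]}}

```text
clock: 24.72
position: [463.1, -256.3, 51.0]
eef_rot: [3.142, -0.0, -0.133]
ft_force: [0.8, 0.7, 0.2]
opening: 30.2
grasp_force: 0.0
```

```bash
python3 - <<'E'
from g import *
go(*[(*arm(t),48,3.2+np.degrees(t)-180) for t in np.arange(1.38,.3,-.1)])
E
```

```text
t24.72 [ 463.1 -256.3   51. ] F [0.8 0.7 0.2] op 30.2 gf 0.0
[-2.2  0.3  3. ] [ 0.    -0.     0.001]
[-2.2 -8.2  3. ] [ 0.    -0.     0.101]
[ -1.3 -16.7   3. ] [ 0.    -0.     0.201]
[  0.4 -25.    3. ] [ 0.    -0.     0.301]
[  3.  -33.1   3. ] [ 0.    -0.     0.401]
[  6.3 -40.9   3. ] [ 0.    -0.     0.501]
[ 10.4 -48.4   3. ] [ 0.    -0.     0.601]
[ 15.3 -55.4   3. ] [-0.    -0.     0.701]
[ 20.8 -61.8   3. ] [-0.    -0.     0.801]
[ 26.9 -67.7   3. ] [-0.    -0.     0.901]
[ 33.6 -73.    3. ] [-0.    -0.     1.001]
```

>>> {"fn": "apply_moves", "kwargs": {"deltas": [{"travel": [-2,0,2],"angular": [0,0,0],"grip": 22},{"travel": [-2,-8,2],"angular": [0,0,0.1],"grip": 22},{"travel": [-1,-17,2],"angular": [0,0,0.2],"grip": 22},{"travel": [0,-25,2],"angular": [0,0,0.3],"grip": 22},{"travel": [3,-33,2],"angular": [0,0,0.4],"grip": 22},{"travel": [6,-41,2],"angular": [0,0,0.5],"grip": 22},{"travel": [10,-48,2],"angular": [0,0,0.6],"grip": 22},{"travel": [15,-55,2],"angular": [0,0,0.7],"grip": 22},{"travel": [21,-62,2],"angular": [0,0,0.8],"grip": 22},{"travel": [27,-68,2],"angular": [0,0,0.9],"grip": 22}]}}

```text
clock: 25.55
position: [497.2, -192.0, 48.9]
eef_rot: [3.139, 0.002, -1.039]
ft_force: [-4.0, 0.7, -0.8]
opening: 22.0
grasp_force: 1.4
```

```bash
python3 - <<'E'
from g import *
go(*[(*arm(t),48,3.2+np.degrees(t)-180) for t in np.arange(.5,.1,-.1)])
E
```

```text
t25.55 [ 497.2 -192.    48.9] F [-4.   0.7 -0.8] op 22.0 gf 1.4
[1.6 0.7 0.9] [ 0.003  0.002 -0.024]
[ 1.4 -7.8  0.9] [0.003 0.002 0.076]
[  2.1 -16.3   0.9] [0.003 0.002 0.176]
[  3.6 -24.7   0.8] [0.003 0.002 0.276]
```

>>> {"fn": "apply_moves", "kwargs": {"deltas": [{"travel": [1,-5,0],"angular": [0,0,0.04],"grip": 22},{"travel": [2,-10,0],"angular": [0,0,0.1],"grip": 22},{"travel": [2,-13,0],"angular": [0,0,0.14],"grip": 22},{"travel": [2,-13,0],"angular": [0,0,0.14],"grip": 28},{"travel": [2,-13,0],"angular": [0,0,0.14],"grip": 30},{"travel": [2,-13,-15],"angular": [0,0,0.14],"grip": 30},{"travel": [2,-13,-45],"angular": [0,0,0.14],"grip": 30},{"travel": [2,-13,-80],"angular": [0,0,0.14],"grip": 40},{"travel": [2,-13,-115],"angular": [0,0,0.14],"grip": 40},{"travel": [2,-13,-150],"angular": [0,0,0.14],"grip": 40}]}}

```text
clock: 26.38
position: [509.8, -187.7, 200.6]
eef_rot: [3.14, 0.0, -1.173]
ft_force: [-0.2, -0.7, -0.5]
opening: 40.1
grasp_force: 0.0
```

```bash
python3 - <<'E'
from g import *
go((400,50,200,-140))
E
```

```text
t26.38 [ 509.8 -187.7  200.6] F [-0.2 -0.7 -0.5] op 40.1 gf 0.0
[-261.7    9.1    0.7] [ 0.001  0.    -0.3  ]
```

>>> {"fn": "apply_moves", "kwargs": {"deltas": [{"travel": [-20,0,0],"angular": [0,0,0],"grip": 40},{"travel": [-48,2,0],"angular": [0,0,0],"grip": 40},{"travel": [-78,3,0],"angular": [0,0,0],"grip": 40},{"travel": [-108,4,0],"angular": [0,0,0],"grip": 40},{"travel": [-138,5,0],"angular": [0,0,0],"grip": 40},{"travel": [-168,6,0],"angular": [0,0,0],"grip": 40},{"travel": [-198,7,0],"angular": [0,0,0],"grip": 40},{"travel": [-225,8,0],"angular": [0,0,0],"grip": 40},{"travel": [-245,8,0],"angular": [0,0,0],"grip": 40},{"travel": [-245,8,0],"angular": [0,0,0],"grip": 40}]}}

```text
clock: 27.22
position: [407.0, 37.1, 198.9]
eef_rot: [3.141, 0.0, -1.17]
ft_force: [0.7, -0.9, -0.5]
opening: 40.4
grasp_force: 0.0
```

>>> {"fn": "apply_moves", "kwargs": {"deltas": [{"travel": [0,0,0],"angular": [0,0,0],"grip": 40},{"travel": [0,0,0],"angular": [0,0,0],"grip": 40},{"travel": [0,0,0],"angular": [0,0,0],"grip": 40},{"travel": [0,0,0],"angular": [0,0,0],"grip": 40},{"travel": [0,0,0],"angular": [0,0,0],"grip": 40},{"travel": [0,0,0],"angular": [0,0,0],"grip": 40},{"travel": [0,0,0],"angular": [0,0,0],"grip": 40},{"travel": [0,0,0],"angular": [0,0,0],"grip": 40},{"travel": [0,0,0],"angular": [0,0,0],"grip": 40},{"travel": [0,0,0],"angular": [0,0,0],"grip": 40}]}}

```text
clock: 28.05
position: [408.7, 35.2, 199.0]
eef_rot: [3.142, -0.0, -1.174]
ft_force: [0.1, 0.1, 0.1]
opening: 39.8
grasp_force: 0.0
```

```bash
python3 - <<'E'
from g import *
d=cams.get_image('scene')
cv2.imwrite('pics/z.png',cv2.resize(d['frame'][200:320,240:400],(800,600),interpolation=cv2.INTER_CUBIC)[...,::-1])
E
```

```text
(no output)
```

View pics/z.png

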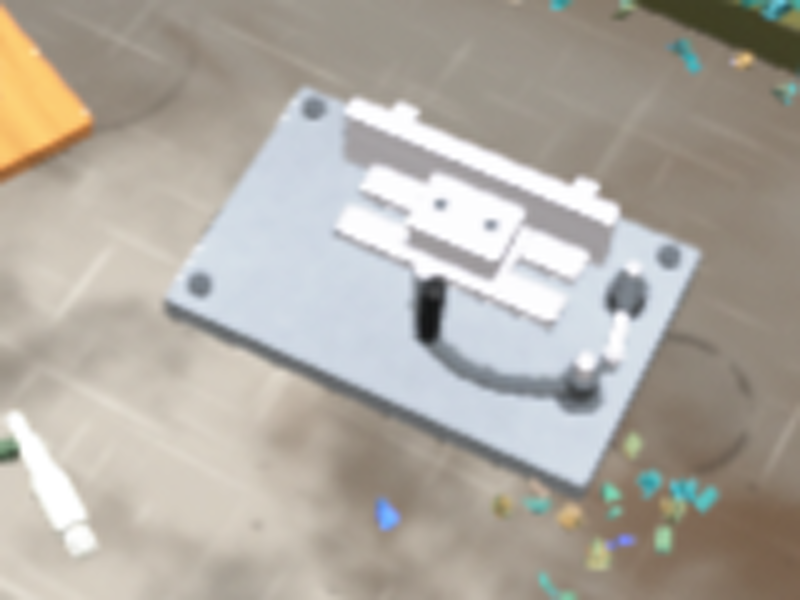

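The arm is forward, with its knob at (430,310) and its nose against the slide at about (430,270). The slide is flush at the fence and the robot is clear.

```bash
python3 -c "
from h import *
print(job.close_job())"
```

```text
the job is handed in; nothing more can be done
None
```

The slide is clamped flush against the fixed edge by the sprung arm, the other tools were not touched, and the job was handed in at about 28 s; no verdict came back.

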